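# Put the set of rings away on its stand

### The arm

A 7-joint arm with a two-finger parallel gripper is mounted at the origin on a cart in front of the work surface, level with it; the furniture and walls round the work are solid. World frame = base frame: x ahead of the robot, y to its left, z up, the work surface at z = 0. Lengths are in m, angles in degrees, forces in N, time in s.
With the tool pointing down it reaches from about 0.425 to 0.875 m from the base axis. Payload 4.7 kg.
Tool frame: the origin (TCP) lies midway between the tips of the shut fingers; the grasp point (between the pads) lies 19 mm behind it (env.grip_depth is the distance from the TCP to the grasp point, in m); z points along the fingers, y is the line along which they close (so a half turn about z gives the same grasp; the last joint's range is limited). The gripper opens to 87 mm and grips with 3 to 60 N. Pads are 19 mm wide; open, the fingers measure 117 mm over their backs; the gripper's body (75 mm by 190 mm) begins 51 mm behind the grasp point.
Start: joints at [-62.447, 18.392, -4.016, 83.108, 1.295, 78.541, -3.26], TCP at [0.293, 0.58, 0.223] pointing down, gripper open.
Joint ranges: [-163.93, 163.93], [-17.29, 119.83], [-79.2, 71.16], [3.27, 140.29], [-89.18, 269.18], [5.43, 117.66], [-154.24, 154.24]. Speed limits (degrees/s): [147.25, 147.25, 180, 180, 180, 180, 180].

### API

Orientations are given as [roll, pitch, yaw] about the fixed x, y, z axes, in that order (R = Rz(yaw) Ry(pitch) Rx(roll)).
In Python, from cell import get_obs, optics, env, nets gives the robot as it stands.
- The arm moves only by the shell command python3 -m creep 'ROWS' [FORCE]. ROWS is JSON, a list of rows, each an object of numbers: "wx", "wy", "wz": the turn, a rotation vector about the tool's x, y, z in degrees; "tx", "ty", "tz": the shift along the tool's x, y, z in mm; "gripper": the opening, from -1 (shut) to 1 (fully open). A call has 1 to 5 rows; each row is the pose to reach, as a shift and turn from the pose commanded when the call began, along the tool's axes at that moment; what a row does not reach only later rows make up. A row lasts 1/12 s, in which the tool goes at most 41.7 mm and 7.16 degrees, less where a joint would pass 70% of its speed; a pose out of reach is approached as far as the arm can. A call with a gripper value outside its range is refused whole. The fingers move at their own pace and stop on an object; FORCE is the grip in N (left out, the last holds). Time passes only in rows, so rows that repeat a pose let the fingers close. It gives the time, the measured TCP pose, the force, the opening and the grip force at its end, in the units of the state.
- get_obs(): the state, without advancing time (a new reading comes with each control period).
- optics.read_camera(name): name is "side" or "top"; returns (picture, depth): 480x640x3 uint8, red, green, blue; 480x640 float32, m along the optical axis (not along the pixel's ray), 0 where there is no reading.
- optics.camera_info(name): a dict with "fovy" (degrees; the focal length in pixels is half the picture's height over the tangent of half this angle, whatever the lens; pixels are square), "cx", "cy" (the principal point, pixels), "R" (3x3) and "t" (3): a world point X has camera coordinates R X + t. Camera axes: x right, y down, z forward; pixel columns grow to the right and rows downward; lengths in m; the calibration is good to about 2 mm. A picture is of the moment at which its call begins. camera_info takes no time and is no camera call.
- env.sign_off(): hands the job in; it is judged then, once.
Trained networks look in the newest picture that a camera, given by its name, has taken for a name from the list of things; names that differ only in an ending like _2 or _b are one class to them, and where a whole thing is asked for, a point or a joint stands for the part that bears it (a point fixed in the world has none). Each returns a list of dicts, best first, with "confidence" (0 to 1); they miss things now and then, are a little off and sometimes report something else, mostly with a low value. They report only what shows in the picture. A call takes as long as a camera call. They do not tell look-alikes from the thing itself.
- nets.look_for(query, camera): "point" ([x, y, z] in m, in world coordinates, good to about 4 mm: the middle of the surface that is visible of it).
- nets.place_of(query, camera): "point" ([x, y, z] in m, in world coordinates, good to about 4 mm: a listed point, or the origin of a listed thing).
The state is a dict: "time_s": time; "qpos": joint angles; "joint_velocities": joint speeds; "effort": joint torques, N m; "tool_pos": TCP position; "tool_rot": TCP orientation; "force": force on the tool from outside, world axes, zero at the start; "wrist_torque": the same for the moment, N m; "grip_width": finger opening in m; "grasp_force": force on a finger pad.
Only numpy, scipy, OpenCV 4.12 (cv2) and the standard library are available. Lean on these libraries where they do the work, as an engineer would, in place of code of your own. Each camera call takes 0.05 s, during which the arm holds its last target. There are 200 camera calls.

### The job

Put the four metal rings that lie in front of the screen and the printer away on the ring stand in order of width: the widest at the bottom round the boss, then the next narrower over the pin, then the next, and the narrowest on top, centred over the pin. Each must lie flat on the one below; leave the gauge block, V-block and steel roller where they are.

Things in the scene. Friction and masses are not known exactly. Their poses are not given: they have to be found in the camera images.
- ring_stand: Low ring stand, fixed; origin on its axis at desk level, z up, round. Dark steel foot 76 mm across, 8 mm thick; on it an aluminium boss 32 mm across, top 21 mm above the desk; from it a steel pin 7 mm across, round tip 51 mm above the desk. First ring: round the boss, flat on the foot. Next two: over the pin, each on the ring below. The last lies on them over the pin's end as a cover.
- ring_62: The widest metal ring: steel, 62 mm outside, 16 mm high, clear bore 38 mm. (A ring of the same kind by the tape roll far left is scenery.) Lies flat; origin at the centre of its underside, z up, round, so its yaw does not matter. Grasp across the outside.
- ring_50: Thick-walled steel ring, 50 mm outside, 15 mm high, clear bore 15 mm (looks wider). Lies flat; origin at the centre of its underside, z up, round, so its yaw does not matter. Grasp across the outside.
- ring_44: Thin-walled steel ring, 44 mm outside, 14 mm high, clear bore 20 mm (looks wider). Lies flat; origin at the centre of its underside, z up, round, so its yaw does not matter. Grasp across the outside.
- ring_36: The narrowest and tallest ring: yellowish metal, 36 mm outside, 20 mm high; treat it as solid: its bore looks open, but nothing enters it. Lies flat; origin at the centre of its underside, z up, round, so its yaw does not matter. Grasp across the outside.
- gauge_block: Bystander: flat steel gauge block 35 x 18 x 9 mm lying near two of the rings' places; origin at the centre of its underside.
- v_block: Bystander: small steel V-block 45 x 40 x 32 mm standing on the right; origin at the centre of its underside.
- roller: Bystander: solid steel bearing roller (no hole), 20 mm across, 24 mm high, standing on end on the right; origin at the centre of its underside.
There are look-alikes about, which are no part of the job. What is shaped like the ring_50 but turquoise is not meant.

How it is judged (in metres and radians):
On the way, in this order (a step that is already met when the one before it is completed fails the run):
1. the 62 mm ring lies flat on the stand at its level (horizontal distance between ring_62 and ring_stand below 0.008 m and z of ring_62 in the frame of ring_stand between 0.004 and 0.012 m and angle between the z axis of ring_62 and the z axis of ring_stand, either way round below 0.12 rad), for 0.2 s.
2. the 50 mm ring lies flat on the stand at its level (horizontal distance between ring_50 and ring_stand below 0.008 m and z of ring_50 in the frame of ring_stand between 0.02 and 0.028 m and angle between the z axis of ring_50 and the z axis of ring_stand, either way round below 0.12 rad), for 0.2 s.
3. the 44 mm ring lies flat on the stand at its level (horizontal distance between ring_44 and ring_stand below 0.009 m and z of ring_44 in the frame of ring_stand between 0.035 and 0.043 m and angle between the z axis of ring_44 and the z axis of ring_stand, either way round below 0.12 rad), for 0.2 s.
4. the 36 mm ring lies flat on the stand at its level (horizontal distance between ring_36 and ring_stand below 0.01 m and z of ring_36 in the frame of ring_stand between 0.049 and 0.057 m and angle between the z axis of ring_36 and the z axis of ring_stand, either way round below 0.12 rad), for 0.2 s.
At the end, for the whole second after the job is handed in: All four rings are stacked on the stand, from the bottom 62, 50, 44 and 36 mm wide: each within 4 mm of its proper height, flat within 0.12 rad, centred on the stand's axis within 8, 8, 9 and 10 mm respectively, released and at rest (all of step 1 and all of step 2 and all of step 3 and all of step 4 and linear speed of each of ring_62, ring_50, ring_44, ring_36 below 0.01 m/s); the robot touches nothing.
It fails at once if the gauge block is moved by more than 25 mm (distance of gauge_block from where it was at the start of the episode above 0.025 m).
It fails at once if the v block is moved by more than 25 mm (distance of v_block from where it was at the start of the episode above 0.025 m).
It fails at once if the roller is moved by more than 25 mm (distance of roller from where it was at the start of the episode above 0.025 m).
It also fails if it takes over 96 s, if anything falls off the work surface, if the arm or the gripper's body presses on something with over 40 N, if the wrist force passes 120 N, or if a joint passes its speed limit or range.

## Working session

There is one attempt and no reset: what is moved stays moved. The work goes in short steps, Python scripts to look and compute and a shell command to move; the robot and the scene stay as the last step left them, time stands still between calls to the robot, and variables do not carry over. Pictures are saved under pics/ and viewed, at most 14 in all, crops included, and the job is handed in when it is done.

```bash
mkdir -p pics; ls; python3 - <<'E'
from cell import get_obs, optics, env, nets
import cv2
for c in("side","top"):
    p,d=optics.read_camera(c); cv2.imwrite(f"pics/{c}0.png",p[:,:,::-1])
    i=optics.camera_info(c); print(c,i)
    for q in["ring_stand","ring_62","ring_50","ring_44","ring_36","gauge_block","v_block","roller"]:
        print(q,[([round(float(v),3) for v in r["point"]],round(r["confidence"],2)) for r in nets.place_of(q,c)][:4])
o=get_obs();print({k:o[k] for k in("time_s","tool_pos","tool_rot","grip_width")})
E
```

```text
pics
side {'fovy': 57.55096646482048, 'cx': 315.9351067848705, 'cy': 238.86616611775284, 'R': array([[-0.97002631, -0.24299517,  0.0015214 ],
       [-0.14765447,  0.58443471, -0.79789361],
       [ 0.19299514, -0.77420244, -0.60279637]]), 't': array([0.49708061, 0.14782445, 0.75928108])}
ring_stand [([0.466, 0.137, -0.0], 0.85)]
ring_62 [([0.593, -0.239, -0.003], 0.89), ([0.619, 0.21, 0.0], 0.89), ([0.602, 0.063, -0.001], 0.86), ([0.456, -0.162, 0.001], 0.82)]
ring_50 [([0.593, -0.239, -0.003], 0.89), ([0.619, 0.21, 0.0], 0.89), ([0.602, 0.063, -0.001], 0.86), ([0.456, -0.162, 0.001], 0.82)]
ring_44 [([0.593, -0.239, -0.003], 0.89), ([0.619, 0.21, 0.0], 0.89), ([0.602, 0.063, -0.001], 0.86), ([0.456, -0.162, 0.001], 0.82)]
ring_36 [([0.593, -0.239, -0.003], 0.89), ([0.619, 0.21, 0.0], 0.89), ([0.602, 0.063, -0.001], 0.86), ([0.456, -0.162, 0.001], 0.82)]
gauge_block [([0.532, 0.281, 0.0], 0.56), ([0.419, 0.276, 0.005], 0.26)]
v_block [([0.51, -0.291, -0.0], 0.55)]
roller [([0.536, -0.138, 0.001], 0.58), ([0.453, -0.165, 0.002], 0.54)]
top {'fovy': 52.83832897616851, 'cx': 319.488972
[... 459 characters left out ...]
 ([0.427, -0.355, 0.005], 0.66), ([0.454, -0.162, 0.005], 0.57)]
ring_44 [([0.42, -0.266, 0.003], 0.82), ([0.416, 0.285, -0.002], 0.77), ([0.427, -0.355, 0.005], 0.66), ([0.454, -0.162, 0.005], 0.57)]
ring_36 [([0.42, -0.266, 0.003], 0.82), ([0.416, 0.285, -0.002], 0.77), ([0.427, -0.355, 0.005], 0.66), ([0.454, -0.162, 0.005], 0.57)]
gauge_block [([0.529, 0.284, 0.0], 0.58), ([0.416, 0.286, 0.001], 0.26)]
v_block [([0.512, -0.288, -0.005], 0.55)]
roller [([0.615, 0.205, 0.002], 0.74), ([0.537, -0.138, -0.004], 0.53)]
{'time_s': 0.9, 'tool_pos': array([0.29255118, 0.58047242, 0.22262025]), 'tool_rot': array([1.79991772e+02, 3.62862905e-03, 1.53257021e+02]), 'grip_width': 0.08723035828083618}
```

View pics/side0.png

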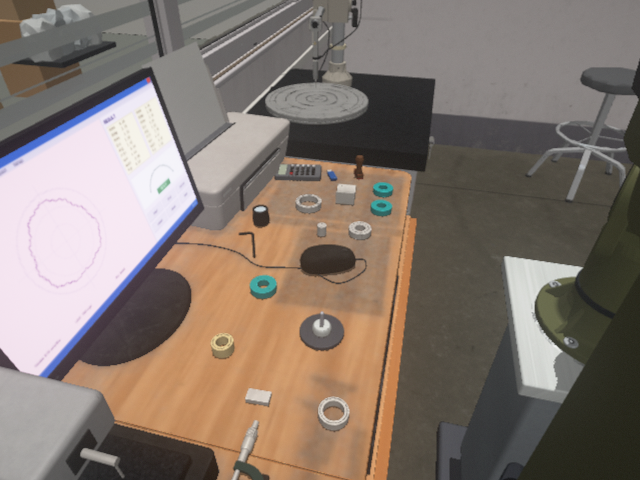

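View pics/top0.png

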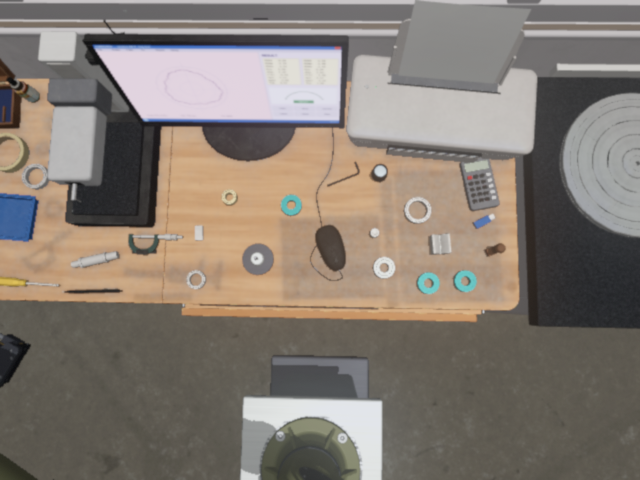

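Top view: the 62 ring is at (418,210), the 50 at (384,267), the 44 at (196,280), the brass 36 at (229,198) and the stand at (258,259). The gauge block is at (199,232), the V-block at (441,243) and the roller at (375,233). The side view agrees, and the turquoise rings and the far-left ring are decoys. Next I refine these positions with depth.

```bash
cat > h.py <<'E'
from cell import get_obs, optics, env, nets
import numpy as np, cv2
def cloud(c):
    p,d=optics.read_camera(c); i=optics.camera_info(c); f=240/np.tan(np.radians(i["fovy"]/2))
    v,u=np.mgrid[:480,:640]
    X=np.stack([(u-i["cx"])/f*d,(v-i["cy"])/f*d,d],-1)
    W=(X-i["t"])@i["R"]; W[d==0]=np.nan
    return p,W
def circ(W,xy,h0,h1,r=.045):
    m=(W[...,2]>h0)&(W[...,2]<h1)&(np.hypot(W[...,0]-xy[0],W[...,1]-xy[1])<r)
    q=W[m]
    if len(q)<6: return None
    c,R=cv2.minEnclosingCircle(q[:,:2].astype(np.float32))
    return np.round([*c,2*R,np.median(q[:,2]),len(q)],4)
def delta(x,y,z):
    o=get_obs(); from scipy.spatial.transform import Rotation as Ro
    R=Ro.from_euler("xyz",o["tool_rot"],degrees=True).as_matrix()
    return np.round(R.T@(np.array([x,y,z])-o["tool_pos"])*1000,1)
E
python3 - <<'E'
from h import *
N={"62":(.593,-.239,.016),"50":(.456,-.162,.015),"44":(.418,.286,.014),"36":(.617,.208,.020),"foot":(.466,.137,.008),"boss":(.466,.137,.021)}
for c in("side","top"):
    p,W=cloud(c)
    t=W[(abs(W[...,0]-.55)<.05)&(abs(W[...,1]-.1)<.04)]; print(c,"desk z",np.nanmedian(t[:,2]),np.nanstd(t[:,2]))
    for k,(x,y,h) in N.items(): print(k,circ(W,(x,y),h-.004,h+.004 if k!="boss" else .06,.045))
    # tall things around work
    m=(W[...,2]>.07)&(W[...,0]<.85)&(W[...,0]>.3)&(abs(W[...,1])<.45)
    q=W[m]
    for a in np.arange(-.4,.45,.1):
        s=q[abs(q[:,1]-a)<.05]
        if len(s): print("y",round(a,1),"min x",np.percentile(s[:,0],2).round(3),"maxz",s[:,2].max().round(2))
print(delta(.593,-.239,.2))
E
```

```text
side desk z 0.0012216583927410155 0.0037231171874291848
62 [ 5.939e-01 -2.395e-01  6.740e-02  1.700e-02  2.110e+02]
50 [ 4.553e-01 -1.595e-01  5.220e-02  1.610e-02  2.510e+02]
44 [4.169e-01 2.823e-01 4.560e-02 1.470e-02 4.620e+02]
36 [6.162e-01 2.116e-01 3.740e-02 2.040e-02 2.740e+02]
foot [4.694e-01 1.392e-01 7.760e-02 9.000e-03 9.790e+02]
boss [4.685e-01 1.400e-01 3.270e-02 2.210e-02 2.590e+02]
y -0.4 min x 0.705 maxz 0.13
y -0.3 min x 0.71 maxz 0.13
y -0.2 min x 0.719 maxz 0.13
y -0.1 min x 0.73 maxz 0.36
y -0.0 min x 0.769 maxz 0.36
y 0.1 min x 0.769 maxz 0.36
y 0.2 min x 0.769 maxz 0.36
y 0.3 min x 0.768 maxz 0.36
y 0.4 min x 0.567 maxz 0.24
top desk z 0.0009193188743586184 0.00423612661076821
62 [ 5.918e-01 -2.396e-01  6.330e-02  1.610e-02  2.530e+02]
50 [ 4.530e-01 -1.606e-01  5.000e-02  1.530e-02  2.760e+02]
44 [4.162e-01 2.812e-01 4.450e-02 1.400e-02 1.500e+02]
36 [6.160e-01 2.103e-01 3.630e-02 2.020e-02 1.180e+02]
foot [4.654e-01 1.367e-01 8.880e-02 8.400e-03 6.170e+02]
boss [4.679e-01 1.377e-01 3.200e-02 2.150e-02 1.380e+02]
y -0.4 min x 0.704 maxz 0.13
y -0.3 min x 0.71 maxz 0.13
y -0.2 min x 0.718 maxz 0.13
y -0.1 min x 0.73 maxz 0.36
y -0.0 min x 0.768 maxz 0.36
y 0.1 min x 0.768 maxz 0.36
y 0.2 min x 0.768 maxz 0.36
y 0.3 min x 0.768 maxz 0.36
y 0.4 min x 0.58 maxz 0.36
[-637.1 -596.6   22.6]
```

```bash
for k in 1 2 3 4; do python3 -m creep '[{"tx":-145,"ty":-136},{"tx":-145,"ty":-136},{"tx":-145,"ty":-136},{"tx":-145,"ty":-136},{"tx":-145,"ty":-136}]'; done; python3 -c "
from h import *
print(delta(.593,-.2395,.004))"
```

```text
[-637.3 -597.1  218.6]validation failed for argument at $[0]...
validation failed for argument at $[0]...
validation failed for argument at $[0]...
validation failed for argument at $[0]...
```

```bash
python3 -m creep '[{"wx":0,"wy":0,"wz":0,"tx":-145,"ty":-136,"tz":0,"gripper":1},{"wx":0,"wy":0,"wz":0,"tx":-145,"ty":-136,"tz":0,"gripper":1},{"wx":0,"wy":0,"wz":0,"tx":-145,"ty":-136,"tz":0,"gripper":1},{"wx":0,"wy":0,"wz":0,"tx":-145,"ty":-136,"tz":0,"gripper":1},{"wx":0,"wy":0,"wz":0,"tx":-145,"ty":-136,"tz":0,"gripper":1}]'; python3 -c "
from h import *
print(delta(.593,-.2395,.004))"
```

```text
time_s: 1.42
tool_pos: [0.3623, 0.3903, 0.2228]
tool_rot: [-180.0, 0.1, 153.1]
force: [-0.3, -0.2, 0.3]
grip_width: 0.0872
grasp_force: 0.0
[-490.3 -457.4  219.3]
```

```bash
python3 -m creep '[{"wx":0,"wy":0,"wz":0,"tx":-145,"ty":-136,"tz":0,"gripper":1},{"wx":0,"wy":0,"wz":0,"tx":-145,"ty":-136,"tz":0,"gripper":1},{"wx":0,"wy":0,"wz":0,"tx":-145,"ty":-136,"tz":0,"gripper":1},{"wx":0,"wy":0,"wz":0,"tx":-145,"ty":-136,"tz":0,"gripper":1},{"wx":0,"wy":0,"wz":0,"tx":-145,"ty":-136,"tz":0,"gripper":1}]'|sed -n 2,3p
python3 -m creep '[{"wx":0,"wy":0,"wz":0,"tx":-145,"ty":-136,"tz":0,"gripper":1},{"wx":0,"wy":0,"wz":0,"tx":-145,"ty":-136,"tz":0,"gripper":1},{"wx":0,"wy":0,"wz":0,"tx":-145,"ty":-136,"tz":0,"gripper":1},{"wx":0,"wy":0,"wz":0,"tx":-145,"ty":-136,"tz":0,"gripper":1},{"wx":0,"wy":0,"wz":0,"tx":-145,"ty":-136,"tz":0,"gripper":1}]'|sed -n 2,3p
python3 -m creep '[{"wx":0,"wy":0,"wz":0,"tx":-145,"ty":-136,"tz":0,"gripper":1},{"wx":0,"wy":0,"wz":0,"tx":-145,"ty":-136,"tz":0,"gripper":1},{"wx":0,"wy":0,"wz":0,"tx":-145,"ty":-136,"tz":0,"gripper":1},{"wx":0,"wy":0,"wz":0,"tx":-145,"ty":-136,"tz":0,"gripper":1},{"wx":0,"wy":0,"wz":0,"tx":-145,"ty":-136,"tz":0,"gripper":1}]'
 python3 -c "
from h import *
print(delta(.593,-.2395,.004))"
```

```text
tool_pos: [0.4301, 0.2034, 0.223]
tool_rot: [180.0, 0.1, 153.1]
tool_pos: [0.4981, 0.0165, 0.2231]
tool_rot: [180.0, 0.1, 153.1]
time_s: 2.67
tool_pos: [0.5661, -0.1701, 0.223]
tool_rot: [-180.0, 0.1, 153.1]
force: [0.0, -0.4, -0.1]
grip_width: 0.0869
grasp_force: 0.0
[-55.  -49.5 219.2]
```

Works well. Move over the ring, then down to about 60 mm above the grasp height and check.

```bash
python3 -m creep '[{"wx":0,"wy":0,"wz":0,"tx":-28,"ty":-25,"tz":0,"gripper":1},{"wx":0,"wy":0,"wz":0,"tx":-55,"ty":-50,"tz":0,"gripper":1},{"wx":0,"wy":0,"wz":0,"tx":-55,"ty":-50,"tz":40,"gripper":1},{"wx":0,"wy":0,"wz":0,"tx":-55,"ty":-50,"tz":80,"gripper":1},{"wx":0,"wy":0,"wz":0,"tx":-55,"ty":-50,"tz":110,"gripper":1}]'|sed -n 2,3p
python3 -m creep '[{"wx":0,"wy":0,"wz":0,"tx":0,"ty":0,"tz":30,"gripper":1},{"wx":0,"wy":0,"wz":0,"tx":0,"ty":0,"tz":50,"gripper":1},{"wx":0,"wy":0,"wz":0,"tx":0,"ty":0,"tz":50,"gripper":1}]'
 python3 -c "
from h import *
print(delta(.593,-.2395,.004))"
```

```text
tool_pos: [0.5915, -0.2363, 0.1099]
tool_rot: [-180.0, -0.1, 153.2]
time_s: 3.33
tool_pos: [0.589, -0.234, 0.0574]
tool_rot: [-179.9, -0.5, 153.3]
force: [-1.4, 0.4, -0.6]
grip_width: 0.087
grasp_force: 0.0
[-6.5 -3.  53.4]
```

```bash
python3 -m creep '[{"wx":0,"wy":0,"wz":0,"tx":0,"ty":0,"tz":0,"gripper":1},{"wx":0,"wy":0,"wz":0,"tx":0,"ty":0,"tz":0,"gripper":1},{"wx":0,"wy":0,"wz":0,"tx":0,"ty":0,"tz":0,"gripper":1}]'
 python3 -c "
from h import *
print(delta(.593,-.2395,.004)); o=get_obs(); print(o['qpos'],o['effort'])"
```

```text
time_s: 3.58
tool_pos: [0.5939, -0.2364, 0.0649]
tool_rot: [180.0, 0.2, 153.3]
force: [-0.2, -0.5, 0.2]
grip_width: 0.0871
grasp_force: 0.0
[-0.4 -3.2 60.9]
[ -7.41859268  26.49468019  34.08386363  96.08576564 -16.44832026
  62.25166794  94.80903392] [-4.58520767e-02 -4.58910477e+01  8.12421799e+00 -2.66390759e+01
  4.60087205e-02  8.97209952e-02 -1.92616833e-03]
```

```bash
python3 -m creep '[{"wx":0,"wy":0,"wz":0,"tx":0,"ty":-3,"tz":20,"gripper":1},{"wx":0,"wy":0,"wz":0,"tx":0,"ty":-3,"tz":40,"gripper":1},{"wx":0,"wy":0,"wz":0,"tx":0,"ty":-3,"tz":50,"gripper":1},{"wx":0,"wy":0,"wz":0,"tx":0,"ty":-3,"tz":57,"gripper":1},{"wx":0,"wy":0,"wz":0,"tx":0,"ty":-3,"tz":60,"gripper":1}]'
python3 -m creep '[{"wx":0,"wy":0,"wz":0,"tx":0,"ty":0,"tz":0,"gripper":1},{"wx":0,"wy":0,"wz":0,"tx":0,"ty":0,"tz":0,"gripper":1},{"wx":0,"wy":0,"wz":0,"tx":0,"ty":0,"tz":0,"gripper":1}]'
 python3 -c "
from h import *
print(delta(.593,-.2395,.004))
p,W=cloud('top'); cv2.imwrite('pics/a.png',cv2.resize(p[130:330,300:500,::-1],(600,600)))"
```

```text
time_s: 4.0
tool_pos: [0.5911, -0.2383, 0.0025]
tool_rot: [180.0, 0.0, 153.3]
force: [-0.6, 0.4, 0.2]
grip_width: 0.0869
grasp_force: 0.0
time_s: 4.25
tool_pos: [0.5918, -0.2387, 0.0037]
tool_rot: [180.0, 0.1, 153.3]
force: [0.6, -0.3, -0.3]
grip_width: 0.0869
grasp_force: 0.0
[-1.4 -0.2 -0.3]
```

View pics/a.png

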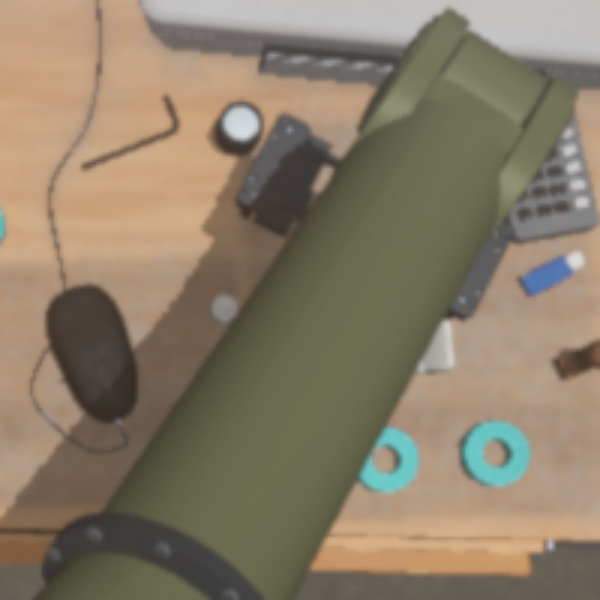

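The arm hides the ring in the top view, with (418,210) underneath it, but nothing is touched. Now I close.

```bash
python3 -m creep '[{"wx":0,"wy":0,"wz":0,"tx":-1,"ty":0,"tz":0,"gripper":-1},{"wx":0,"wy":0,"wz":0,"tx":-1,"ty":0,"tz":0,"gripper":-1},{"wx":0,"wy":0,"wz":0,"tx":-1,"ty":0,"tz":0,"gripper":-1},{"wx":0,"wy":0,"wz":0,"tx":-1,"ty":0,"tz":0,"gripper":-1},{"wx":0,"wy":0,"wz":0,"tx":-1,"ty":0,"tz":0,"gripper":-1}]' 30
python3 -m creep '[{"wx":0,"wy":0,"wz":0,"tx":0,"ty":0,"tz":0,"gripper":-1},{"wx":0,"wy":0,"wz":0,"tx":0,"ty":0,"tz":-30,"gripper":-1},{"wx":0,"wy":0,"wz":0,"tx":0,"ty":0,"tz":-70,"gripper":-1},{"wx":0,"wy":0,"wz":0,"tx":0,"ty":0,"tz":-100,"gripper":-1},{"wx":0,"wy":0,"wz":0,"tx":0,"ty":0,"tz":-100,"gripper":-1}]'
 python3 -c "
from h import *
print(delta(.4682,.139,.11))
p,W=cloud('side'); cv2.imwrite('pics/b.png',cv2.resize(p[100:300,220:420,::-1],(600,600)))"
```

```text
time_s: 4.72
tool_pos: [0.5918, -0.2392, 0.0026]
tool_rot: [-180.0, 0.0, 153.3]
force: [0.7, 0.3, 0.8]
grip_width: 0.0616
grasp_force: 7.6
time_s: 5.13
tool_pos: [0.5957, -0.2409, 0.1094]
tool_rot: [179.9, 0.6, 153.2]
force: [2.1, -1.1, -0.7]
grip_width: 0.0612
grasp_force: 30.0
[284.9 281.8  -3.1]
```

View pics/b.png

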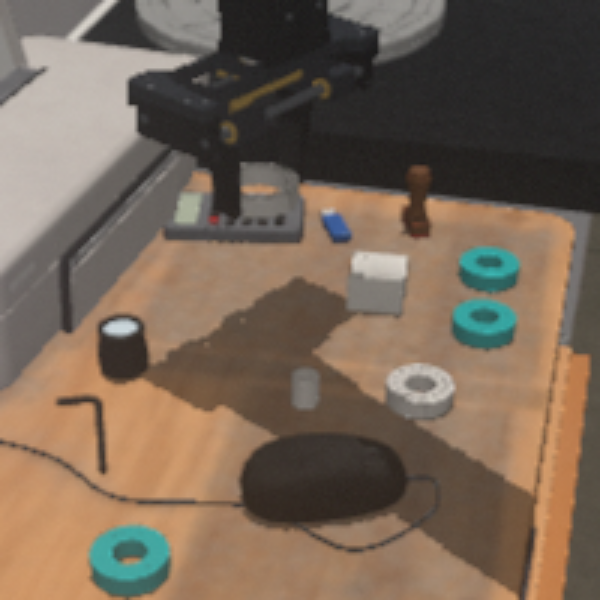

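The ring is held (61.6 mm) and seen in the gripper at about (255,190) in the crop. On to the stand.

```bash
python3 -m creep '[{"wx":0,"wy":0,"wz":0,"tx":20,"ty":20,"tz":0,"gripper":-1},{"wx":0,"wy":0,"wz":0,"tx":46,"ty":46,"tz":0,"gripper":-1},{"wx":0,"wy":0,"wz":0,"tx":73,"ty":73,"tz":0,"gripper":-1},{"wx":0,"wy":0,"wz":0,"tx":100,"ty":100,"tz":0,"gripper":-1},{"wx":0,"wy":0,"wz":0,"tx":127,"ty":127,"tz":0,"gripper":-1}]' |sed -n 2p
python3 -m creep '[{"wx":0,"wy":0,"wz":0,"tx":27,"ty":27,"tz":0,"gripper":-1},{"wx":0,"wy":0,"wz":0,"tx":54,"ty":54,"tz":0,"gripper":-1},{"wx":0,"wy":0,"wz":0,"tx":81,"ty":81,"tz":0,"gripper":-1},{"wx":0,"wy":0,"wz":0,"tx":105,"ty":105,"tz":0,"gripper":-1},{"wx":0,"wy":0,"wz":0,"tx":125,"ty":125,"tz":0,"gripper":-1}]' |sed -n 2p
python3 -m creep '[{"wx":0,"wy":0,"wz":0,"tx":15,"ty":15,"tz":0,"gripper":-1},{"wx":0,"wy":0,"wz":0,"tx":25,"ty":25,"tz":0,"gripper":-1},{"wx":0,"wy":0,"wz":0,"tx":31,"ty":30,"tz":0,"gripper":-1},{"wx":0,"wy":0,"wz":0,"tx":31,"ty":30,"tz":0,"gripper":-1},{"wx":0,"wy":0,"wz":0,"tx":31,"ty":30,"tz":0,"gripper":-1}]' 
 python3 -c "
from h import *
print(delta(.4682,.139,.11))
p,W=cloud('side'); cv2.imwrite('pics/c.png',cv2.resize(p[200:400,220:420,::-1],(600,600)))
o=get_obs();b=o['tool_pos'];print(circ(W,b[:2],b[2]+.008,b[2]+.015,.04))"
```

```text
tool_pos: [0.5334, -0.0665, 0.1007]
tool_pos: [0.4775, 0.1023, 0.101]
time_s: 6.43
tool_pos: [0.4656, 0.1395, 0.1018]
tool_rot: [-179.9, -0.0, 153.3]
force: [0.5, -0.1, -3.5]
grip_width: 0.0609
grasp_force: 30.0
[-2.6  0.7 -8.2]
[4.559e-01 1.442e-01 7.570e-02 1.156e-01 3.280e+02]
```

View pics/c.png

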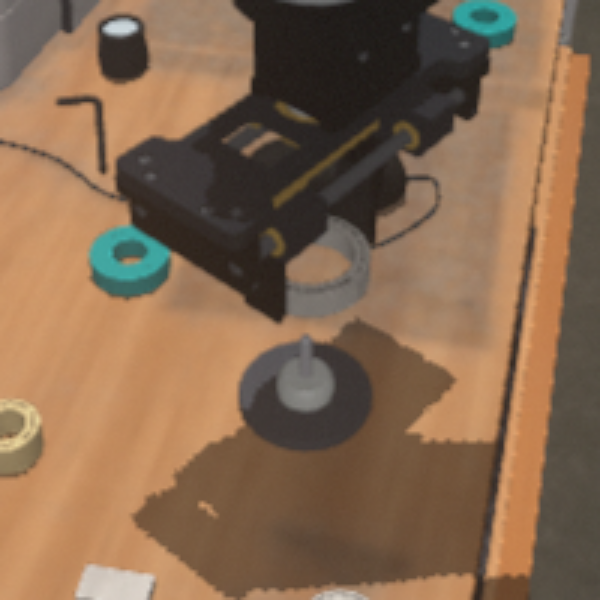

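```bash
cat >> h.py <<'E'
def held(cam,R,h,tip=.004):
    """centre of held ring minus TCP, from its lit outer wall (near half) seen by cam"""
    from scipy.optimize import least_squares
    p,W=cloud(cam); i=optics.camera_info(cam); C=-i["R"].T@i["t"]
    o=get_obs(); b=np.array(o["tool_pos"]); zb=b[2]-tip
    n=(C-b)[:2]; n/=np.linalg.norm(n)
    D=W[...,:2]-b[:2]; dn=D@n
    bright=p.max(2)>75
    m=bright&(W[...,2]>zb+.001)&(W[...,2]<zb+h+.002)&(np.hypot(*np.moveaxis(D,-1,0))<R+.012)&(dn>.3*R)
    m=cv2.erode(m.astype(np.uint8),np.ones((2,2)))>0
    q=W[m]; wall=q[q[:,2]<zb+h-.002]
    f=least_squares(lambda c:np.hypot(wall[:,0]-c[0],wall[:,1]-c[1])-R,b[:2],loss="soft_l1",f_scale=.001)
    print("n",len(q),len(wall),"z",np.percentile(q[:,2],[3,97]).round(4),"centre-TCP mm",((f.x-b[:2])*1000).round(1),"rms",np.sqrt(np.mean(f.fun**2)).round(4),"centre",f.x.round(4))
    return f.x,p,m
E
python3 - <<'E'
from h import *
c,p,m=held("side",.031,.016)
p=p.copy();p[m]=[255,0,0];cv2.imwrite('pics/d.png',cv2.resize(p[240:320,280:380,::-1],(800,600),interpolation=0))
E
```

```text
n 151 133 z [0.1011 0.1139] centre-TCP mm [1.1 1.1] rms 0.0007 centre [0.4674 0.1399]
```

View pics/d.png

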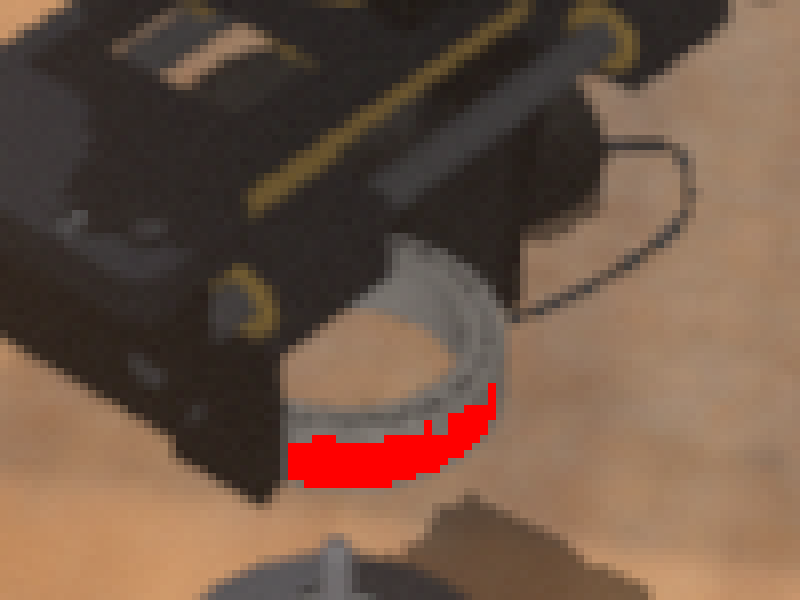

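The lit wall of the ring, at about (330,283) in the full image, fits a 31 mm radius with 0.7 mm residual. Its centre is about 1 mm short in x. I lower to just above the pin and re-measure.

```bash
python3 -m creep '[{"wx":0,"wy":0,"wz":0,"tx":-1,"ty":0.5,"tz":10,"gripper":-1},{"wx":0,"wy":0,"wz":0,"tx":-1,"ty":0.5,"tz":25,"gripper":-1},{"wx":0,"wy":0,"wz":0,"tx":-1,"ty":0.5,"tz":35,"gripper":-1},{"wx":0,"wy":0,"wz":0,"tx":-1,"ty":0.5,"tz":35,"gripper":-1},{"wx":0,"wy":0,"wz":0,"tx":-1,"ty":0.5,"tz":35,"gripper":-1}]' |sed -n 2,4p
python3 -m creep '[{"wx":0,"wy":0,"wz":0,"tx":0,"ty":0,"tz":0,"gripper":-1},{"wx":0,"wy":0,"wz":0,"tx":0,"ty":0,"tz":0,"gripper":-1},{"wx":0,"wy":0,"wz":0,"tx":0,"ty":0,"tz":0,"gripper":-1}]' |sed -n 2,4p
 python3 -c "
from h import *
held('side',.031,.016)
p,W=cloud('side');print(circ(W,(.468,.14),.017,.025,.022),circ(W,(.468,.14),.035,.055,.012))
"
```

```text
tool_pos: [0.4666, 0.1394, 0.0666]
tool_rot: [-179.9, -0.1, 153.2]
force: [-0.7, -1.0, -1.7]
tool_pos: [0.4678, 0.1405, 0.0682]
tool_rot: [179.9, 0.0, 153.3]
force: [-0.9, -0.7, -1.7]
n 129 118 z [0.0675 0.0797] centre-TCP mm [1.4 0.7] rms 0.0006 centre [0.4691 0.1413]
[4.684e-01 1.395e-01 3.180e-02 2.160e-02 1.880e+02] None
```

```bash
python3 -m creep '[{"wx":0,"wy":0,"wz":0,"tx":0,"ty":-1.5,"tz":10,"gripper":-1},{"wx":0,"wy":0,"wz":0,"tx":0,"ty":-1.5,"tz":25,"gripper":-1},{"wx":0,"wy":0,"wz":0,"tx":0,"ty":-1.5,"tz":35,"gripper":-1},{"wx":0,"wy":0,"wz":0,"tx":0,"ty":-1.5,"tz":38,"gripper":-1},{"wx":0,"wy":0,"wz":0,"tx":0,"ty":-1.5,"tz":38,"gripper":-1}]' |sed -n 2,4p
python3 -m creep '[{"wx":0,"wy":0,"wz":0,"tx":0,"ty":0,"tz":0,"gripper":-1},{"wx":0,"wy":0,"wz":0,"tx":0,"ty":0,"tz":3,"gripper":-1},{"wx":0,"wy":0,"wz":0,"tx":0,"ty":0,"tz":6,"gripper":-1},{"wx":0,"wy":0,"wz":0,"tx":0,"ty":0,"tz":8,"gripper":-1},{"wx":0,"wy":0,"wz":0,"tx":0,"ty":0,"tz":8,"gripper":-1}]' |sed -n 2,4p
 python3 -c "
from h import *
held('side',.031,.016)
"
```

```text
tool_pos: [0.4654, 0.1385, 0.0282]
tool_rot: [-179.9, -0.1, 153.3]
force: [0.5, 0.5, -2.5]
tool_pos: [0.4662, 0.1389, 0.0213]
tool_rot: [-180.0, -0.0, 153.3]
force: [-0.5, 0.5, -2.6]
n 111 101 z [0.0209 0.0326] centre-TCP mm [1.3 1. ] rms 0.0007 centre [0.4676 0.1399]
```

```bash
python3 -m creep '[{"wx":0,"wy":0,"wz":0,"tx":-0.5,"ty":0,"tz":3,"gripper":-1},{"wx":0,"wy":0,"wz":0,"tx":-0.5,"ty":0,"tz":5,"gripper":-1},{"wx":0,"wy":0,"wz":0,"tx":-0.5,"ty":0,"tz":7,"gripper":-1},{"wx":0,"wy":0,"wz":0,"tx":-0.5,"ty":0,"tz":9,"gripper":-1},{"wx":0,"wy":0,"wz":0,"tx":-0.5,"ty":0,"tz":10,"gripper":-1}]' |sed -n 2,4p
python3 -m creep '[{"wx":0,"wy":0,"wz":0,"tx":0,"ty":0,"tz":0,"gripper":-1},{"wx":0,"wy":0,"wz":0,"tx":0,"ty":0,"tz":1,"gripper":-1},{"wx":0,"wy":0,"wz":0,"tx":0,"ty":0,"tz":1,"gripper":-1}]' |sed -n 2,4p
 python3 -c "
from h import *
held('side',.031,.016)
"
```

```text
tool_pos: [0.4667, 0.1387, 0.0112]
tool_rot: [-180.0, -0.0, 153.3]
force: [-0.6, 0.5, -1.7]
tool_pos: [0.467, 0.1388, 0.0106]
tool_rot: [180.0, 0.0, 153.3]
force: [1.0, 0.4, -1.7]
n 160 140 z [0.0089 0.0224] centre-TCP mm [1.  0.3] rms 0.0078 centre [0.468  0.1391]
```

Seated. Release, rise and check, then work out the next delta.

```bash
python3 -m creep '[{"wx":0,"wy":0,"wz":0,"tx":0,"ty":0,"tz":0,"gripper":0.95},{"wx":0,"wy":0,"wz":0,"tx":0,"ty":0,"tz":0,"gripper":0.95},{"wx":0,"wy":0,"wz":0,"tx":0,"ty":0,"tz":0,"gripper":0.95},{"wx":0,"wy":0,"wz":0,"tx":0,"ty":0,"tz":0,"gripper":0.95},{"wx":0,"wy":0,"wz":0,"tx":0,"ty":0,"tz":-5,"gripper":0.95}]' |sed -n 2,6p
python3 -m creep '[{"wx":0,"wy":0,"wz":0,"tx":0,"ty":0,"tz":-30,"gripper":1},{"wx":0,"wy":0,"wz":0,"tx":0,"ty":0,"tz":-65,"gripper":1},{"wx":0,"wy":0,"wz":0,"tx":10,"ty":-20,"tz":-80,"gripper":1},{"wx":0,"wy":0,"wz":0,"tx":-20,"ty":-55,"tz":-80,"gripper":1},{"wx":0,"wy":0,"wz":0,"tx":-40,"ty":-90,"tz":-80,"gripper":1}]' |sed -n 2,6p
 python3 -c "
from h import *
p,W=cloud('side');cv2.imwrite('pics/e.png',cv2.resize(p[280:380,270:370,::-1],(500,500)))
print(circ(W,(.468,.139),.020,.028,.036),circ(W,(.468,.139),.008,.028,.036),delta(.4545,-.160,.004))
"
```

```text
tool_pos: [0.4663, 0.1386, 0.0151]
tool_rot: [-179.9, -0.0, 153.3]
force: [-0.2, -1.0, -0.1]
grip_width: 0.0826
grasp_force: 0.0
tool_pos: [0.4636, 0.0445, 0.0979]
tool_rot: [179.8, 0.2, 153.6]
force: [1.0, -0.7, -0.6]
grip_width: 0.0871
grasp_force: 0.0
[4.683e-01 1.405e-01 6.400e-02 2.430e-02 6.410e+02] [4.679e-01 1.399e-01 7.170e-02 2.130e-02 1.127e+03] [ -79.9 -175.9   93.9]
```

View pics/e.png

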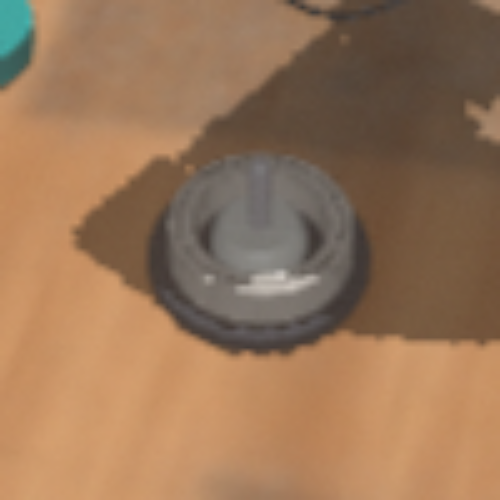

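The 62 ring sits flat round the boss, at about (322,330) in the side view. Now the 50 ring.

```bash
python3 -m creep '[{"wx":0,"wy":0,"wz":0,"tx":-17,"ty":-37,"tz":0,"gripper":1},{"wx":0,"wy":0,"wz":0,"tx":-34,"ty":-74,"tz":0,"gripper":1},{"wx":0,"wy":0,"wz":0,"tx":-51,"ty":-111,"tz":0,"gripper":1},{"wx":0,"wy":0,"wz":0,"tx":-66,"ty":-145,"tz":0,"gripper":1},{"wx":0,"wy":0,"wz":0,"tx":-75,"ty":-165,"tz":0,"gripper":1}]' |sed -n 2,2p
python3 -m creep '[{"wx":0,"wy":0,"wz":0,"tx":-5,"ty":-11,"tz":0,"gripper":1},{"wx":0,"wy":0,"wz":0,"tx":-5,"ty":-11,"tz":20,"gripper":1},{"wx":0,"wy":0,"wz":0,"tx":-5,"ty":-11,"tz":40,"gripper":1},{"wx":0,"wy":0,"wz":0,"tx":-5,"ty":-11,"tz":50,"gripper":1},{"wx":0,"wy":0,"wz":0,"tx":-5,"ty":-11,"tz":50,"gripper":1}]' |sed -n 2,6p
python3 -m creep '[{"wx":0,"wy":0,"wz":0,"tx":0,"ty":0,"tz":0,"gripper":1},{"wx":0,"wy":0,"wz":0,"tx":0,"ty":0,"tz":0,"gripper":1},{"wx":0,"wy":0,"wz":0,"tx":0,"ty":0,"tz":0,"gripper":1}]' |sed -n 2,6p
 python3 -c "
from h import *
print(delta(.4545,-.160,.003))
"
```

```text
tool_pos: [0.4539, -0.1423, 0.0963]
tool_pos: [0.4522, -0.1493, 0.0437]
tool_rot: [-179.9, -0.2, 153.2]
force: [-0.6, 0.0, -0.4]
grip_width: 0.087
grasp_force: 0.0
tool_pos: [0.4552, -0.1498, 0.0466]
tool_rot: [179.9, 0.1, 153.3]
force: [0.2, -0.0, 0.2]
grip_width: 0.0869
grasp_force: 0.0
[-3.9 -9.5 43.6]
```

```bash
python3 -m creep '[{"wx":0,"wy":0,"wz":0,"tx":-4,"ty":-9.5,"tz":0,"gripper":1},{"wx":0,"wy":0,"wz":0,"tx":-4,"ty":-9.5,"tz":15,"gripper":1},{"wx":0,"wy":0,"wz":0,"tx":-4,"ty":-9.5,"tz":30,"gripper":1},{"wx":0,"wy":0,"wz":0,"tx":-4,"ty":-9.5,"tz":40,"gripper":1},{"wx":0,"wy":0,"wz":0,"tx":-4,"ty":-9.5,"tz":43,"gripper":1}]' |sed -n 2,2p
python3 -m creep '[{"wx":0,"wy":0,"wz":0,"tx":0,"ty":0,"tz":0,"gripper":1},{"wx":0,"wy":0,"wz":0,"tx":0,"ty":0,"tz":0,"gripper":1},{"wx":0,"wy":0,"wz":0,"tx":0,"ty":0,"tz":0,"gripper":1}]' |sed -n 2,6p
 python3 -c "
from h import *
print(delta(.4545,-.160,.003))
"
```

```text
tool_pos: [0.4528, -0.1597, 0.0017]
tool_pos: [0.4542, -0.1602, 0.0033]
tool_rot: [180.0, 0.1, 153.3]
force: [0.9, -1.1, 0.4]
grip_width: 0.0871
grasp_force: 0.0
[-0.2  0.3  0.3]
```

```bash
python3 -m creep '[{"wx":0,"wy":0,"wz":0,"tx":0,"ty":0,"tz":0,"gripper":-1},{"wx":0,"wy":0,"wz":0,"tx":0,"ty":0,"tz":0,"gripper":-1},{"wx":0,"wy":0,"wz":0,"tx":0,"ty":0,"tz":0,"gripper":-1},{"wx":0,"wy":0,"wz":0,"tx":0,"ty":0,"tz":0,"gripper":-1},{"wx":0,"wy":0,"wz":0,"tx":0,"ty":0,"tz":0,"gripper":-1}]' 30|sed -n 5,6p
python3 -m creep '[{"wx":0,"wy":0,"wz":0,"tx":0,"ty":0,"tz":0,"gripper":-1},{"wx":0,"wy":0,"wz":0,"tx":0,"ty":0,"tz":0,"gripper":-1},{"wx":0,"wy":0,"wz":0,"tx":0,"ty":0,"tz":0,"gripper":-1}]'|sed -n 2,6p
python3 -m creep '[{"wx":0,"wy":0,"wz":0,"tx":0,"ty":0,"tz":-20,"gripper":-1},{"wx":0,"wy":0,"wz":0,"tx":0,"ty":0,"tz":-60,"gripper":-1},{"wx":0,"wy":0,"wz":0,"tx":0,"ty":0,"tz":-95,"gripper":-1},{"wx":0,"wy":0,"wz":0,"tx":0,"ty":0,"tz":-105,"gripper":-1},{"wx":0,"wy":0,"wz":0,"tx":0,"ty":0,"tz":-105,"gripper":-1}]'|sed -n 2,6p
 python3 -c "
from h import *
print(delta(.4682,.139,.105))"
```

```text
grip_width: 0.0616
grasp_force: 0.0
tool_pos: [0.4534, -0.1602, 0.0026]
tool_rot: [-180.0, -0.0, 153.2]
force: [0.5, -0.3, 0.8]
grip_width: 0.049
grasp_force: 30.0
tool_pos: [0.4558, -0.1604, 0.1103]
tool_rot: [179.8, 0.3, 153.3]
force: [-0.1, -0.2, -1.1]
grip_width: 0.0487
grasp_force: 30.0
[123.6 273.    5.5]
```

```bash
python3 -m creep '[{"wx":0,"wy":0,"wz":0,"tx":8,"ty":18,"tz":0,"gripper":-1},{"wx":0,"wy":0,"wz":0,"tx":22,"ty":49,"tz":0,"gripper":-1},{"wx":0,"wy":0,"wz":0,"tx":38,"ty":84,"tz":0,"gripper":-1},{"wx":0,"wy":0,"wz":0,"tx":54,"ty":119,"tz":0,"gripper":-1},{"wx":0,"wy":0,"wz":0,"tx":70,"ty":154,"tz":0,"gripper":-1}]' |sed -n 2p
python3 -m creep '[{"wx":0,"wy":0,"wz":0,"tx":16,"ty":35,"tz":0,"gripper":-1},{"wx":0,"wy":0,"wz":0,"tx":31,"ty":68,"tz":0,"gripper":-1},{"wx":0,"wy":0,"wz":0,"tx":43,"ty":95,"tz":0,"gripper":-1},{"wx":0,"wy":0,"wz":0,"tx":50,"ty":111,"tz":0,"gripper":-1},{"wx":0,"wy":0,"wz":0,"tx":54,"ty":119,"tz":10,"gripper":-1}]' |sed -n 2p
python3 -m creep '[{"wx":0,"wy":0,"wz":0,"tx":0,"ty":0,"tz":10,"gripper":-1},{"wx":0,"wy":0,"wz":0,"tx":0,"ty":0,"tz":20,"gripper":-1},{"wx":0,"wy":0,"wz":0,"tx":0,"ty":0,"tz":20,"gripper":-1},{"wx":0,"wy":0,"wz":0,"tx":0,"ty":0,"tz":20,"gripper":-1},{"wx":0,"wy":0,"wz":0,"tx":0,"ty":0,"tz":20,"gripper":-1}]'  |sed -n 1,5p
 python3 -c "
from h import *
print(delta(.4682,.139,.07))
c,p,m=held('side',.025,.015,.0026);p=p.copy();p[m]=[255,0,0];cv2.imwrite('pics/f.png',cv2.resize(p[250:350,270:370,::-1],(600,600),interpolation=0))
W=cloud('side')[1];print(circ(W,(.468,.139),.028,.06,.012))"
```

```text
tool_pos: [0.4584, 0.0105, 0.1054]
tool_pos: [0.4652, 0.143, 0.0965]
time_s: 13.87
tool_pos: [0.4657, 0.138, 0.0773]
tool_rot: [-180.0, -0.0, 153.1]
force: [0.3, 0.1, -1.3]
grip_width: 0.049
[-1.8  2.1  7.3]
n 184 98 z [0.0774 0.0916] centre-TCP mm [0.9 0.5] rms 0.0007 centre [0.4669 0.1389]
[4.691e-01 1.395e-01 7.700e-03 3.920e-02 5.100e+01]
```

View pics/f.png

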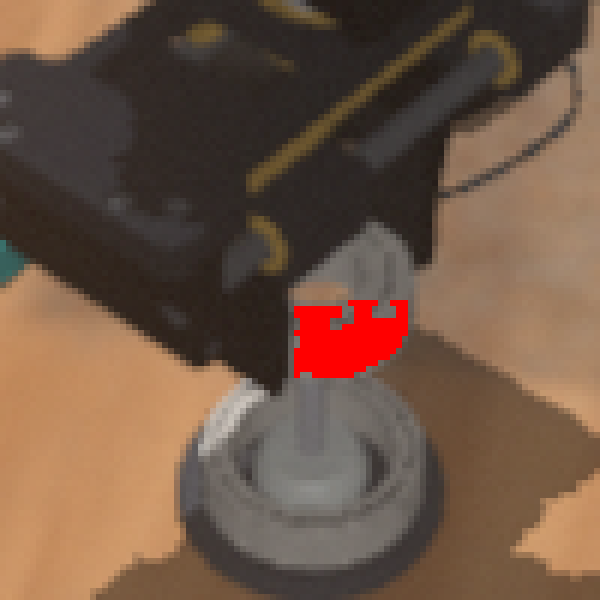

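The held 50 ring's wall, at about (328,307), fits well. I shift about 1.7 mm and go down to just above the pin.

```bash
python3 -m creep '[{"wx":0,"wy":0,"wz":0,"tx":-1,"ty":1.4,"tz":8,"gripper":-1},{"wx":0,"wy":0,"wz":0,"tx":-1,"ty":1.4,"tz":18,"gripper":-1},{"wx":0,"wy":0,"wz":0,"tx":-1,"ty":1.4,"tz":18,"gripper":-1},{"wx":0,"wy":0,"wz":0,"tx":-1,"ty":1.4,"tz":18,"gripper":-1},{"wx":0,"wy":0,"wz":0,"tx":-1,"ty":1.4,"tz":18,"gripper":-1}]'  |sed -n 2,4p
 python3 -m creep '[{"wx":0,"wy":0,"wz":0,"tx":0,"ty":0,"tz":0,"gripper":-1},{"wx":0,"wy":0,"wz":0,"tx":0,"ty":0,"tz":0,"gripper":-1},{"wx":0,"wy":0,"wz":0,"tx":0,"ty":0,"tz":0,"gripper":-1}]'|sed -n 2,4p
 python3 -c "
from h import *
held('side',.025,.015,.0026)"
```

```text
tool_pos: [0.467, 0.1402, 0.0593]
tool_rot: [-180.0, -0.0, 153.3]
force: [-0.5, 0.1, -1.7]
tool_pos: [0.4673, 0.1404, 0.0598]
tool_rot: [180.0, 0.0, 153.3]
force: [-0.9, 0.5, -2.5]
n 133 90 z [0.0587 0.0738] centre-TCP mm [1.4 1. ] rms 0.0007 centre [0.4687 0.1414]
```

```bash
python3 -m creep '[{"wx":0,"wy":0,"wz":0,"tx":-0.7,"ty":-1.3,"tz":2,"gripper":-1},{"wx":0,"wy":0,"wz":0,"tx":-0.7,"ty":-1.3,"tz":5,"gripper":-1},{"wx":0,"wy":0,"wz":0,"tx":-0.7,"ty":-1.3,"tz":9,"gripper":-1},{"wx":0,"wy":0,"wz":0,"tx":-0.7,"ty":-1.3,"tz":13,"gripper":-1},{"wx":0,"wy":0,"wz":0,"tx":-0.7,"ty":-1.3,"tz":13,"gripper":-1}]'  |sed -n 2,4p
 python3 -m creep '[{"wx":0,"wy":0,"wz":0,"tx":0,"ty":0,"tz":4,"gripper":-1},{"wx":0,"wy":0,"wz":0,"tx":0,"ty":0,"tz":9,"gripper":-1},{"wx":0,"wy":0,"wz":0,"tx":0,"ty":0,"tz":14,"gripper":-1},{"wx":0,"wy":0,"wz":0,"tx":0,"ty":0,"tz":17,"gripper":-1},{"wx":0,"wy":0,"wz":0,"tx":0,"ty":0,"tz":17,"gripper":-1}]'|sed -n 2,4p
 python3 -c "
from h import *
held('side',.025,.015,.0026)"
```

```text
tool_pos: [0.4663, 0.1385, 0.0454]
tool_rot: [-179.9, -0.1, 153.3]
force: [0.7, -0.0, -2.1]
tool_pos: [0.4665, 0.1386, 0.0286]
tool_rot: [-179.9, -0.1, 153.3]
force: [0.1, 0.2, -1.7]
n 142 78 z [0.029  0.0429] centre-TCP mm [0.9 0.7] rms 0.0006 centre [0.4676 0.1393]
```

```bash
python3 -m creep '[{"wx":0,"wy":0,"wz":0,"tx":0,"ty":0,"tz":1,"gripper":-1},{"wx":0,"wy":0,"wz":0,"tx":0,"ty":0,"tz":2,"gripper":-1},{"wx":0,"wy":0,"wz":0,"tx":0,"ty":0,"tz":2.5,"gripper":-1},{"wx":0,"wy":0,"wz":0,"tx":0,"ty":0,"tz":2.5,"gripper":-1}]'  |sed -n 2,4p
python3 -m creep '[{"wx":0,"wy":0,"wz":0,"tx":0,"ty":0,"tz":0,"gripper":0.95},{"wx":0,"wy":0,"wz":0,"tx":0,"ty":0,"tz":0,"gripper":0.95},{"wx":0,"wy":0,"wz":0,"tx":0,"ty":0,"tz":0,"gripper":0.95},{"wx":0,"wy":0,"wz":0,"tx":0,"ty":0,"tz":0,"gripper":0.95},{"wx":0,"wy":0,"wz":0,"tx":0,"ty":0,"tz":-2,"gripper":0.95}]' |sed -n 2,6p
python3 -m creep '[{"wx":0,"wy":0,"wz":0,"tx":0,"ty":0,"tz":-30,"gripper":1},{"wx":0,"wy":0,"wz":0,"tx":0,"ty":0,"tz":-60,"gripper":1},{"wx":0,"wy":0,"wz":0,"tx":20,"ty":20,"tz":-70,"gripper":1},{"wx":0,"wy":0,"wz":0,"tx":45,"ty":45,"tz":-70,"gripper":1},{"wx":0,"wy":0,"wz":0,"tx":70,"ty":70,"tz":-70,"gripper":1}]' |sed -n 2,6p
 python3 -c "
from h import *
p,W=cloud('side');cv2.imwrite('pics/g.png',cv2.resize(p[260:460,220:420,::-1],(600,600)))
print(circ(W,(.468,.139),.035,.043,.03),delta(.4165,.2817,.003))
"
```

```text
tool_pos: [0.4672, 0.1389, 0.0271]
tool_rot: [180.0, 0.0, 153.3]
force: [0.3, 0.4, -1.8]
tool_pos: [0.4671, 0.1388, 0.029]
tool_rot: [-180.0, -0.0, 153.3]
force: [-0.3, -0.5, -0.9]
grip_width: 0.0744
grasp_force: 0.0
tool_pos: [0.437, 0.2338, 0.1009]
tool_rot: [179.8, 0.1, 153.1]
force: [1.5, 0.3, -0.7]
grip_width: 0.0867
grasp_force: 0.0
[4.687e-01 1.406e-01 5.150e-02 4.000e-02 1.040e+02] [32.  27.2 97.5]
```

View pics/g.png

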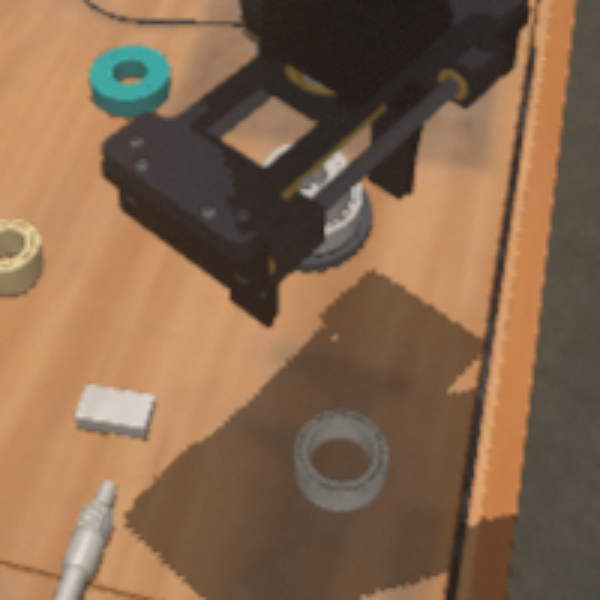

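The 50 ring is on, with its top at 40 mm. The 44 ring is at (333,413) in the side view with clear space round it.

```bash
python3 -m creep '[{"wx":0,"wy":0,"wz":0,"tx":18,"ty":16,"tz":0,"gripper":1},{"wx":0,"wy":0,"wz":0,"tx":31,"ty":26,"tz":0,"gripper":1},{"wx":0,"wy":0,"wz":0,"tx":31,"ty":26,"tz":20,"gripper":1},{"wx":0,"wy":0,"wz":0,"tx":31,"ty":26,"tz":45,"gripper":1},{"wx":0,"wy":0,"wz":0,"tx":31,"ty":26,"tz":55,"gripper":1}]' |sed -n 2,2p
python3 -m creep '[{"wx":0,"wy":0,"wz":0,"tx":0,"ty":0,"tz":0,"gripper":1},{"wx":0,"wy":0,"wz":0,"tx":0,"ty":0,"tz":0,"gripper":1},{"wx":0,"wy":0,"wz":0,"tx":0,"ty":0,"tz":0,"gripper":1},{"wx":0,"wy":0,"wz":0,"tx":0,"ty":0,"tz":0,"gripper":1}]' |sed -n 2,4p
 python3 -c "
from h import *
print(delta(.4165,.2817,.003))
"
```

```text
tool_pos: [0.4186, 0.2693, 0.0418]
tool_pos: [0.4212, 0.2704, 0.0454]
tool_rot: [179.9, 0.1, 153.2]
force: [-0.4, 0.2, 0.8]
[ 9.3  7.8 42.4]
```

```bash
python3 -m creep '[{"wx":0,"wy":0,"wz":0,"tx":9.3,"ty":7.8,"tz":0,"gripper":1},{"wx":0,"wy":0,"wz":0,"tx":9.3,"ty":7.8,"tz":15,"gripper":1},{"wx":0,"wy":0,"wz":0,"tx":9.3,"ty":7.8,"tz":30,"gripper":1},{"wx":0,"wy":0,"wz":0,"tx":9.3,"ty":7.8,"tz":39,"gripper":1},{"wx":0,"wy":0,"wz":0,"tx":9.3,"ty":7.8,"tz":42,"gripper":1}]' |sed -n 2,2p
python3 -m creep '[{"wx":0,"wy":0,"wz":0,"tx":0,"ty":0,"tz":0,"gripper":1},{"wx":0,"wy":0,"wz":0,"tx":0,"ty":0,"tz":0,"gripper":1},{"wx":0,"wy":0,"wz":0,"tx":0,"ty":0,"tz":0,"gripper":1}]' |sed -n 2,4p
 python3 -c "
from h import *
print(delta(.4165,.2817,.003))
"
```

```text
tool_pos: [0.4143, 0.2814, 0.0011]
tool_pos: [0.4159, 0.2816, 0.0028]
tool_rot: [179.9, 0.0, 153.2]
force: [0.2, -0.2, 0.7]
[-0.5  0.3 -0.2]
```

```bash
python3 -m creep '[{"wx":0,"wy":0,"wz":0,"tx":-0.5,"ty":0,"tz":0,"gripper":-1},{"wx":0,"wy":0,"wz":0,"tx":-0.5,"ty":0,"tz":0,"gripper":-1},{"wx":0,"wy":0,"wz":0,"tx":-0.5,"ty":0,"tz":0,"gripper":-1},{"wx":0,"wy":0,"wz":0,"tx":-0.5,"ty":0,"tz":0,"gripper":-1},{"wx":0,"wy":0,"wz":0,"tx":-0.5,"ty":0,"tz":0,"gripper":-1}]' 25|sed -n 5,6p
python3 -m creep '[{"wx":0,"wy":0,"wz":0,"tx":0,"ty":0,"tz":0,"gripper":-1},{"wx":0,"wy":0,"wz":0,"tx":0,"ty":0,"tz":0,"gripper":-1},{"wx":0,"wy":0,"wz":0,"tx":0,"ty":0,"tz":0,"gripper":-1},{"wx":0,"wy":0,"wz":0,"tx":0,"ty":0,"tz":0,"gripper":-1}]'|sed -n 2,6p
python3 -m creep '[{"wx":0,"wy":0,"wz":0,"tx":0,"ty":0,"tz":-20,"gripper":-1},{"wx":0,"wy":0,"wz":0,"tx":0,"ty":0,"tz":-60,"gripper":-1},{"wx":0,"wy":0,"wz":0,"tx":0,"ty":0,"tz":-95,"gripper":-1},{"wx":0,"wy":0,"wz":0,"tx":0,"ty":0,"tz":-105,"gripper":-1},{"wx":0,"wy":0,"wz":0,"tx":0,"ty":0,"tz":-105,"gripper":-1}]'|sed -n 2,6p
 python3 -c "
from h import *
print(delta(.468,.139,.08))"
```

```text
grip_width: 0.0614
grasp_force: 0.0
tool_pos: [0.4158, 0.281, 0.0021]
tool_rot: [180.0, 0.0, 153.3]
force: [0.2, 1.0, -0.3]
grip_width: 0.0431
grasp_force: 25.0
tool_pos: [0.4179, 0.2826, 0.1104]
tool_rot: [179.6, 0.1, 153.3]
force: [-0.3, -0.4, -0.7]
grip_width: 0.0428
grasp_force: 25.0
[-109.3 -105.8   30. ]
```

```bash
python3 -m creep '[{"wx":0,"wy":0,"wz":0,"tx":-15,"ty":-15,"tz":0,"gripper":-1},{"wx":0,"wy":0,"wz":0,"tx":-40,"ty":-39,"tz":0,"gripper":-1},{"wx":0,"wy":0,"wz":0,"tx":-65,"ty":-62,"tz":0,"gripper":-1},{"wx":0,"wy":0,"wz":0,"tx":-88,"ty":-85,"tz":0,"gripper":-1},{"wx":0,"wy":0,"wz":0,"tx":-102,"ty":-98,"tz":0,"gripper":-1}]'|sed -n 2p
python3 -m creep '[{"wx":0,"wy":0,"wz":0,"tx":-8,"ty":-8,"tz":0,"gripper":-1},{"wx":0,"wy":0,"wz":0,"tx":-8,"ty":-8,"tz":15,"gripper":-1},{"wx":0,"wy":0,"wz":0,"tx":-8,"ty":-8,"tz":25,"gripper":-1},{"wx":0,"wy":0,"wz":0,"tx":-8,"ty":-8,"tz":25,"gripper":-1},{"wx":0,"wy":0,"wz":0,"tx":-8,"ty":-8,"tz":25,"gripper":-1}]'|sed -n 2,3p
 python3 -m creep '[{"wx":0,"wy":0,"wz":0,"tx":0,"ty":0,"tz":0,"gripper":-1},{"wx":0,"wy":0,"wz":0,"tx":0,"ty":0,"tz":0,"gripper":-1},{"wx":0,"wy":0,"wz":0,"tx":0,"ty":0,"tz":0,"gripper":-1}]'|sed -n 1,3p
 python3 -c "
from h import *
print(delta(.468,.139,.065))
held('side',.022,.014,.0021)"
```

```text
tool_pos: [0.4623, 0.143, 0.105]
tool_pos: [0.4648, 0.1374, 0.0806]
tool_rot: [-179.9, -0.1, 153.4]
time_s: 20.45
tool_pos: [0.4666, 0.1374, 0.0825]
tool_rot: [180.0, 0.0, 153.3]
[-0.5  2.  17.5]
n 109 72 z [0.0826 0.096 ] centre-TCP mm [1.6 0.9] rms 0.0005 centre [0.4682 0.1382]
```

```bash
python3 -m creep '[{"wx":0,"wy":0,"wz":0,"tx":0.3,"ty":1.5,"tz":8,"gripper":-1},{"wx":0,"wy":0,"wz":0,"tx":0.3,"ty":1.5,"tz":16,"gripper":-1},{"wx":0,"wy":0,"wz":0,"tx":0.3,"ty":1.5,"tz":24,"gripper":-1},{"wx":0,"wy":0,"wz":0,"tx":0.3,"ty":1.5,"tz":30,"gripper":-1},{"wx":0,"wy":0,"wz":0,"tx":0.3,"ty":1.5,"tz":34,"gripper":-1}]'|sed -n 2,4p
 python3 -m creep '[{"wx":0,"wy":0,"wz":0,"tx":0,"ty":0,"tz":2,"gripper":-1},{"wx":0,"wy":0,"wz":0,"tx":0,"ty":0,"tz":4,"gripper":-1},{"wx":0,"wy":0,"wz":0,"tx":0,"ty":0,"tz":4,"gripper":-1},{"wx":0,"wy":0,"wz":0,"tx":0,"ty":0,"tz":4,"gripper":-1}]'|sed -n 1,4p
 python3 -c "
from h import *
held('side',.022,.014,.0021)"
```

```text
tool_pos: [0.466, 0.1378, 0.0466]
tool_rot: [-179.9, -0.1, 153.2]
force: [0.1, 1.0, -0.4]
time_s: 21.25
tool_pos: [0.4669, 0.1383, 0.0442]
tool_rot: [180.0, 0.0, 153.3]
force: [0.0, 0.3, -1.1]
n 108 67 z [0.0443 0.0575] centre-TCP mm [1.4 0.6] rms 0.0006 centre [0.4685 0.1389]
```

```bash
python3 -m creep '[{"wx":0,"wy":0,"wz":0,"tx":0,"ty":0.5,"tz":1,"gripper":-1},{"wx":0,"wy":0,"wz":0,"tx":0,"ty":0.5,"tz":2,"gripper":-1},{"wx":0,"wy":0,"wz":0,"tx":0,"ty":0.5,"tz":3,"gripper":-1},{"wx":0,"wy":0,"wz":0,"tx":0,"ty":0.5,"tz":3,"gripper":-1}]'  |sed -n 2,4p
python3 -m creep '[{"wx":0,"wy":0,"wz":0,"tx":0,"ty":0,"tz":0,"gripper":0.95},{"wx":0,"wy":0,"wz":0,"tx":0,"ty":0,"tz":0,"gripper":0.95},{"wx":0,"wy":0,"wz":0,"tx":0,"ty":0,"tz":0,"gripper":0.95},{"wx":0,"wy":0,"wz":0,"tx":0,"ty":0,"tz":0,"gripper":0.95},{"wx":0,"wy":0,"wz":0,"tx":0,"ty":0,"tz":-2,"gripper":0.95}]' |sed -n 2,6p
python3 -m creep '[{"wx":0,"wy":0,"wz":0,"tx":0,"ty":0,"tz":-30,"gripper":1},{"wx":0,"wy":0,"wz":0,"tx":0,"ty":0,"tz":-60,"gripper":1},{"wx":0,"wy":0,"wz":0,"tx":-20,"ty":20,"tz":-60,"gripper":1},{"wx":0,"wy":0,"wz":0,"tx":-45,"ty":55,"tz":-60,"gripper":1},{"wx":0,"wy":0,"wz":0,"tx":-70,"ty":90,"tz":-60,"gripper":1}]' |sed -n 2,6p
 python3 -c "
from h import *
p,W=cloud('side');cv2.imwrite('pics/i.png',cv2.resize(p[260:460,180:380,::-1],(600,600)))
print(circ(W,(.468,.139),.049,.058,.03),delta(.616,.211,.004))
"
```

```text
tool_pos: [0.4671, 0.1388, 0.0411]
tool_rot: [180.0, 0.0, 153.3]
force: [0.4, 0.7, -1.3]
tool_pos: [0.4667, 0.1386, 0.0429]
tool_rot: [-180.0, -0.0, 153.3]
force: [0.1, -0.0, -0.7]
grip_width: 0.0688
grasp_force: 0.0
tool_pos: [0.5692, 0.187, 0.1049]
tool_rot: [179.8, 0.1, 153.2]
force: [0.7, 0.9, 2.1]
grip_width: 0.0865
grasp_force: 0.0
[4.696e-01 1.406e-01 4.620e-02 5.370e-02 3.190e+02] [-26.9  34.7  98.4]
```

View pics/i.png

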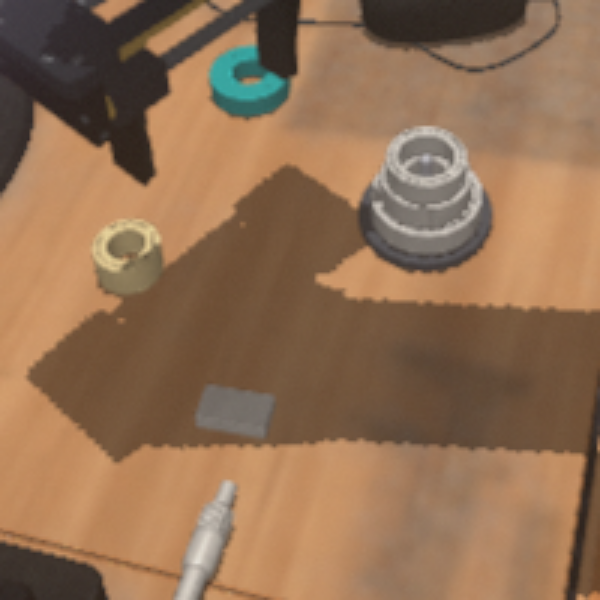

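Three rings are stacked concentrically at (322,317). The brass ring is at (222,346) and clear. Moving to it.

```bash
python3 -m creep '[{"wx":0,"wy":0,"wz":0,"tx":-13,"ty":17,"tz":0,"gripper":1},{"wx":0,"wy":0,"wz":0,"tx":-20,"ty":27,"tz":0,"gripper":1},{"wx":0,"wy":0,"wz":0,"tx":-20,"ty":27,"tz":20,"gripper":1},{"wx":0,"wy":0,"wz":0,"tx":-20,"ty":27,"tz":45,"gripper":1},{"wx":0,"wy":0,"wz":0,"tx":-20,"ty":27,"tz":50,"gripper":1}]' |sed -n 2,2p
python3 -m creep '[{"wx":0,"wy":0,"wz":0,"tx":0,"ty":0,"tz":0,"gripper":1},{"wx":0,"wy":0,"wz":0,"tx":0,"ty":0,"tz":0,"gripper":1},{"wx":0,"wy":0,"wz":0,"tx":0,"ty":0,"tz":0,"gripper":1},{"wx":0,"wy":0,"wz":0,"tx":0,"ty":0,"tz":0,"gripper":1}]' |sed -n 2,4p
 python3 -c "
from h import *
print(delta(.616,.211,.004))
"
```

```text
tool_pos: [0.5949, 0.2007, 0.0491]
tool_pos: [0.5986, 0.2018, 0.0549]
tool_rot: [179.9, 0.1, 153.2]
force: [-0.5, -0.2, 0.4]
[-11.3  15.9  50.9]
```

```bash
python3 -m creep '[{"wx":0,"wy":0,"wz":0,"tx":-11.3,"ty":15.9,"tz":0,"gripper":1},{"wx":0,"wy":0,"wz":0,"tx":-11.3,"ty":15.9,"tz":15,"gripper":1},{"wx":0,"wy":0,"wz":0,"tx":-11.3,"ty":15.9,"tz":32,"gripper":1},{"wx":0,"wy":0,"wz":0,"tx":-11.3,"ty":15.9,"tz":45,"gripper":1},{"wx":0,"wy":0,"wz":0,"tx":-11.3,"ty":15.9,"tz":50,"gripper":1}]' |sed -n 2,2p
python3 -m creep '[{"wx":0,"wy":0,"wz":0,"tx":0,"ty":0,"tz":0,"gripper":1},{"wx":0,"wy":0,"wz":0,"tx":0,"ty":0,"tz":0,"gripper":1},{"wx":0,"wy":0,"wz":0,"tx":0,"ty":0,"tz":0,"gripper":1}]' |sed -n 2,4p
 python3 -c "
from h import *
print(delta(.616,.211,.004))
"
```

```text
tool_pos: [0.6137, 0.2103, 0.0016]
tool_pos: [0.6156, 0.2108, 0.0042]
tool_rot: [179.9, 0.1, 153.2]
force: [0.2, 0.3, 1.4]
[-0.2  0.4  0.2]
```

```bash
python3 -m creep '[{"wx":0,"wy":0,"wz":0,"tx":0,"ty":0,"tz":0,"gripper":-1},{"wx":0,"wy":0,"wz":0,"tx":0,"ty":0,"tz":0,"gripper":-1},{"wx":0,"wy":0,"wz":0,"tx":0,"ty":0,"tz":0,"gripper":-1},{"wx":0,"wy":0,"wz":0,"tx":0,"ty":0,"tz":0,"gripper":-1},{"wx":0,"wy":0,"wz":0,"tx":0,"ty":0,"tz":0,"gripper":-1}]' 25|sed -n 5,6p
python3 -m creep '[{"wx":0,"wy":0,"wz":0,"tx":0,"ty":0,"tz":0,"gripper":-1},{"wx":0,"wy":0,"wz":0,"tx":0,"ty":0,"tz":0,"gripper":-1},{"wx":0,"wy":0,"wz":0,"tx":0,"ty":0,"tz":0,"gripper":-1},{"wx":0,"wy":0,"wz":0,"tx":0,"ty":0,"tz":0,"gripper":-1},{"wx":0,"wy":0,"wz":0,"tx":0,"ty":0,"tz":0,"gripper":-1}]'|sed -n 2,6p
python3 -m creep '[{"wx":0,"wy":0,"wz":0,"tx":0,"ty":0,"tz":-20,"gripper":-1},{"wx":0,"wy":0,"wz":0,"tx":0,"ty":0,"tz":-60,"gripper":-1},{"wx":0,"wy":0,"wz":0,"tx":0,"ty":0,"tz":-95,"gripper":-1},{"wx":0,"wy":0,"wz":0,"tx":0,"ty":0,"tz":-110,"gripper":-1},{"wx":0,"wy":0,"wz":0,"tx":0,"ty":0,"tz":-110,"gripper":-1}]'|sed -n 2,6p
 python3 -c "
from h import *
print(delta(.4675,.139,.08))"
```

```text
grip_width: 0.0612
grasp_force: 0.0
tool_pos: [0.6149, 0.2105, 0.003]
tool_rot: [180.0, 0.0, 153.3]
force: [0.3, -0.3, -0.3]
grip_width: 0.0357
grasp_force: 25.0
tool_pos: [0.6179, 0.2113, 0.1182]
tool_rot: [179.6, 0.3, 153.2]
force: [1.1, -0.1, -0.8]
grip_width: 0.0351
grasp_force: 25.0
[ 101.9 -132.6   36.8]
```

```bash
python3 -m creep '[{"wx":0,"wy":0,"wz":0,"tx":14,"ty":-18,"tz":0,"gripper":-1},{"wx":0,"wy":0,"wz":0,"tx":36,"ty":-47,"tz":0,"gripper":-1},{"wx":0,"wy":0,"wz":0,"tx":60,"ty":-78,"tz":0,"gripper":-1},{"wx":0,"wy":0,"wz":0,"tx":82,"ty":-107,"tz":0,"gripper":-1},{"wx":0,"wy":0,"wz":0,"tx":96,"ty":-125,"tz":0,"gripper":-1}]'|sed -n 2p
python3 -m creep '[{"wx":0,"wy":0,"wz":0,"tx":6,"ty":-7.5,"tz":0,"gripper":-1},{"wx":0,"wy":0,"wz":0,"tx":6,"ty":-7.5,"tz":12,"gripper":-1},{"wx":0,"wy":0,"wz":0,"tx":6,"ty":-7.5,"tz":22,"gripper":-1},{"wx":0,"wy":0,"wz":0,"tx":6,"ty":-7.5,"tz":22,"gripper":-1},{"wx":0,"wy":0,"wz":0,"tx":6,"ty":-7.5,"tz":22,"gripper":-1}]'|sed -n 2,3p
 python3 -m creep '[{"wx":0,"wy":0,"wz":0,"tx":0,"ty":0,"tz":0,"gripper":-1},{"wx":0,"wy":0,"wz":0,"tx":0,"ty":0,"tz":0,"gripper":-1},{"wx":0,"wy":0,"wz":0,"tx":0,"ty":0,"tz":0,"gripper":-1}]'|sed -n 1,3p
 python3 -c "
from h import *
held('side',.018,.020,.003)"
```

```text
tool_pos: [0.4683, 0.14, 0.1107]
tool_pos: [0.4639, 0.138, 0.09]
tool_rot: [-179.9, -0.0, 153.3]
time_s: 26.27
tool_pos: [0.4647, 0.1382, 0.0913]
tool_rot: [180.0, 0.0, 153.3]
n 113 83 z [0.0902 0.11  ] centre-TCP mm [2.6 0.7] rms 0.0008 centre [0.4672 0.139 ]
```

```bash
python3 -m creep '[{"wx":0,"wy":0,"wz":0,"tx":-0.7,"ty":1.4,"tz":7,"gripper":-1},{"wx":0,"wy":0,"wz":0,"tx":-0.7,"ty":1.4,"tz":15,"gripper":-1},{"wx":0,"wy":0,"wz":0,"tx":-0.7,"ty":1.4,"tz":22,"gripper":-1},{"wx":0,"wy":0,"wz":0,"tx":-0.7,"ty":1.4,"tz":27,"gripper":-1},{"wx":0,"wy":0,"wz":0,"tx":-0.7,"ty":1.4,"tz":29,"gripper":-1}]'|sed -n 2,4p
 python3 -m creep '[{"wx":0,"wy":0,"wz":0,"tx":0,"ty":0,"tz":1,"gripper":-1},{"wx":0,"wy":0,"wz":0,"tx":0,"ty":0,"tz":2,"gripper":-1},{"wx":0,"wy":0,"wz":0,"tx":0,"ty":0,"tz":3,"gripper":-1},{"wx":0,"wy":0,"wz":0,"tx":0,"ty":0,"tz":3,"gripper":-1}]'|sed -n 1,4p
 python3 -c "
from h import *
held('side',.018,.020,.003)"
```

```text
tool_pos: [0.4645, 0.1386, 0.0606]
tool_rot: [-179.9, -0.1, 153.3]
force: [0.0, -0.5, -1.5]
time_s: 27.07
tool_pos: [0.4655, 0.1391, 0.0591]
tool_rot: [180.0, 0.0, 153.3]
force: [1.1, 0.0, -0.9]
n 97 74 z [0.0583 0.0778] centre-TCP mm [2.  0.3] rms 0.0008 centre [0.4676 0.1394]
```

```bash
python3 -m creep '[{"wx":0,"wy":0,"wz":0,"tx":-0.5,"ty":0.5,"tz":1,"gripper":-1},{"wx":0,"wy":0,"wz":0,"tx":-0.5,"ty":0.5,"tz":2,"gripper":-1},{"wx":0,"wy":0,"wz":0,"tx":-0.5,"ty":0.5,"tz":3,"gripper":-1},{"wx":0,"wy":0,"wz":0,"tx":-0.5,"ty":0.5,"tz":3,"gripper":-1},{"wx":0,"wy":0,"wz":0,"tx":-0.5,"ty":0.5,"tz":3,"gripper":-1}]'  |sed -n 2,4p
python3 -m creep '[{"wx":0,"wy":0,"wz":0,"tx":0,"ty":0,"tz":0,"gripper":0.95},{"wx":0,"wy":0,"wz":0,"tx":0,"ty":0,"tz":0,"gripper":0.95},{"wx":0,"wy":0,"wz":0,"tx":0,"ty":0,"tz":0,"gripper":0.95},{"wx":0,"wy":0,"wz":0,"tx":0,"ty":0,"tz":0,"gripper":0.95},{"wx":0,"wy":0,"wz":0,"tx":0,"ty":0,"tz":-2,"gripper":0.95}]' |sed -n 2,6p
python3 -m creep '[{"wx":0,"wy":0,"wz":0,"tx":0,"ty":0,"tz":-25,"gripper":1},{"wx":0,"wy":0,"wz":0,"tx":0,"ty":0,"tz":-60,"gripper":1},{"wx":0,"wy":0,"wz":0,"tx":-20,"ty":20,"tz":-70,"gripper":1},{"wx":0,"wy":0,"wz":0,"tx":-45,"ty":50,"tz":-70,"gripper":1},{"wx":0,"wy":0,"wz":0,"tx":-60,"ty":70,"tz":-70,"gripper":1}]' |sed -n 2,6p
python3 -m creep '[{"wx":0,"wy":0,"wz":0,"tx":0,"ty":0,"tz":0,"gripper":1},{"wx":0,"wy":0,"wz":0,"tx":0,"ty":0,"tz":0,"gripper":1},{"wx":0,"wy":0,"wz":0,"tx":0,"ty":0,"tz":0,"gripper":1},{"wx":0,"wy":0,"wz":0,"tx":0,"ty":0,"tz":0,"gripper":1}]' |sed -n 1,6p
 python3 -c "
from h import *
p,W=cloud('side');cv2.imwrite('pics/j.png',cv2.resize(p[260:380,260:380,::-1],(600,600)))
for z in(.024,.039,.053,.073):print(z,circ(W,(.468,.139),z-.003,z+.005,.035))
"
```

```text
tool_pos: [0.466, 0.1392, 0.056]
tool_rot: [-180.0, -0.0, 153.3]
force: [-0.2, 0.3, -1.0]
tool_pos: [0.4659, 0.1392, 0.0579]
tool_rot: [-180.0, -0.0, 153.3]
force: [-0.7, 0.5, -0.7]
grip_width: 0.061
grasp_force: 0.0
tool_pos: [0.5546, 0.1764, 0.1305]
tool_rot: [179.7, 0.2, 153.3]
force: [0.1, -0.7, 0.8]
grip_width: 0.0856
grasp_force: 0.0
time_s: 28.7
tool_pos: [0.5502, 0.1741, 0.1278]
tool_rot: [-180.0, -0.1, 153.2]
force: [-0.8, 0.7, 0.6]
grip_width: 0.0871
grasp_force: 0.0
0.024 [4.682e-01 1.409e-01 6.340e-02 2.500e-02 2.960e+02]
0.039 [4.679e-01 1.420e-01 5.020e-02 3.980e-02 1.710e+02]
0.053 [4.686e-01 1.408e-01 4.510e-02 5.400e-02 1.830e+02]
0.073 [4.673e-01 1.407e-01 3.770e-02 7.380e-02 2.560e+02]
```

View pics/j.png

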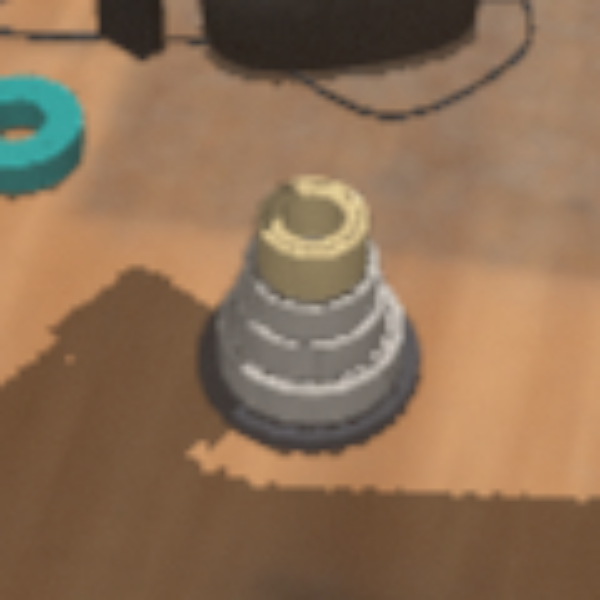

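All four rings are stacked and centred, with tops at 24, 39, 53 and 73 mm within noise. The stack is at (323,320), flat and released. Handing in.

```bash
python3 -c "
from cell import env
print(env.sign_off())"
```

```text
the job is handed in; nothing more can be done
None
```

The four rings are stacked on the stand in order (62, 50, 44, 36 mm from the bottom), flat and centred within about 2 mm in the final side view; I handed the job in after about 29 s of robot time, and no verdict came back.

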